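# Lay out the opening line of dominoes

## Robot

A 6-joint arm with a two-finger parallel gripper is mounted at the origin on the work surface. World frame = base frame: x ahead of the robot, y to its left, z up, the work surface at z = 0. Lengths are in m, angles in rad, forces in N, time in s.
With the tool pointing down it reaches from about 0.325 to 0.85 m from the base axis. Payload 4.4 kg.
Tool frame: the origin (TCP) lies at the centre of the arm's flange, where the gripper is bolted on; the fingertips stand 199 mm ahead of it and the grasp point (between the pads) lies 180 mm ahead of it; z points along the fingers, y is the line along which they close (so a half turn about z gives the same grasp; the last joint's range is limited). The gripper opens to 94 mm and grips with 3 to 60 N. Pads are 16 mm wide; open, the fingers measure 119 mm over their backs; the gripper's body (75 mm by 177 mm) begins 78 mm behind the grasp point.
Start: joints at [-0.15, 0.207, 1.542, -0, 1.393, -0.15], TCP at [0.575, -0, 0.405] pointing down, gripper open.
Joint ranges: [-2.73, 2.73], [-0.86, 2.22], [0.23, 2.46], [-1.11, 4.25], [0.08, 2.63], [-2.82, 2.82]. Speed limits (rad/s): [2.79, 2.79, 3.14, 3.14, 3.14, 3.14].

## Interface

Orientations are given as [roll, pitch, yaw] about the fixed x, y, z axes, in that order (R = Rz(yaw) Ry(pitch) Rx(roll)).
In Python, from bench import r, read_camera, camera_info, job gives the robot as it stands. The module is installed in compiled form; this text tells all that it offers.
- The arm moves only by the shell command python3 -m inch 'ROWS' [FORCE]. ROWS is JSON, a list of rows, each a list of 3 entries, a list of its own where there are three numbers: the shift along the tool's x, y, z normalised to -1 to 1, where 1 is 0.04 m, then the turn about the tool's z normalised to -1 to 1, where 1 is 180 degrees, then the opening in per cent of the stroke, from 0 (shut) to 100 (fully open). In form: [[[dx, dy, dz], yaw, claw], ...]. A call has 1 to 20 rows; each row shifts and turns the commanded pose from where the row before left it, along the tool's axes as they then stand; what a row does not reach is not made up. A row lasts 1/10 s, in which the tool goes at most 50 mm and 8.59 degrees, less where a joint would pass 70% of its speed; a pose out of reach is approached as far as the arm can. A call with a number of a shift or a turn outside -1 to 1 is refused whole. A call with a gripper value outside its range is refused whole. The fingers move at their own pace and stop on an object; FORCE is the grip in N (left out, the last holds). Time passes only in rows, so rows that do not move let the fingers close. It gives the time, the measured TCP pose, the force, the opening and the grip force at its end, in the units of the state.
- r.get_state(): the state, without advancing time (a new reading comes with each control period).
- read_camera(name): name is "scene" or "side" or "wrist"; returns the picture (420x560x3 uint8, red, green, blue); there is no depth.
- camera_info(name): a dict with "intrinsics" (3x3 intrinsics, pixels), "R" (3x3) and "t" (3): a world point X has camera coordinates R X + t; the wrist camera has in their place "hand_eye" (4x4, takes a point from camera to tool coordinates, whose origin is the TCP and whose axes are the flange's). Camera axes: x right, y down, z forward; pixel columns grow to the right and rows downward; lengths in m; the calibration is good to about 2 mm. A picture is of the moment at which its call begins: read the wrist's pose just before it. camera_info takes no time and is no camera call.
- job.close_job(): hands the job in; it is judged then, once.
The state is a dict: "time_s": time; "q": joint angles; "joint_velocities": joint speeds; "joint_torque": joint torques, N m; "tcp_pos": TCP position; "tool_rot": TCP orientation; "force": force on the tool from outside, world axes, zero at the start; "torque": the same for the moment, N m; "grip_width": opening from 0.0 (shut) to 1.0 (fully open); "grasp_force": force on a finger pad.
Only numpy, scipy, OpenCV 4.12 (cv2) and the standard library are available. Lean on these libraries where they do the work, as an engineer would, in place of code of your own. Each camera call takes 0.05 s, during which the arm holds its last target. There are 200 camera calls.

## Task

Lay the four other dominoes in one straight line out from the two long sides of the double six, end to end with matching numbers meeting: on the robot's left the six-one and beyond it the one-three, on the robot's right the six-blank and beyond it the blank-three, so that a three closes each end. Lay them flat, pips up, in line with one another and square to the double six, centred on its long sides, with gaps of less than 1 cm, and leave the double six and the other things on the table where they are.

Things in the scene. Friction and masses are not known exactly. Their poses are not given: they have to be found in the camera images.
- double_six_mid (a point): ivory domino with six black pips on both halves, already lying with its length pointing away from the robot (within 0.25 rad) in the middle of the table; 76 x 38 x 14 mm, lying flat, pips up; this point is its centre, 7 mm above the table; z up, y across it, x along its length (away from the robot), so that its +y side is the robot's left
- six_one_mid (a point): ivory domino, six pips on one half and one on the other; 76 x 38 x 14 mm, lying flat, pips up; this point is its centre, 7 mm above the table; z up, y across it, x along its length towards the six
- one_three_mid (a point): ivory domino, one pip on one half and three in a diagonal on the other; 76 x 38 x 14 mm, lying flat, pips up; this point is its centre, 7 mm above the table; z up, y across it, x along its length towards the three
- six_blank_mid (a point): ivory domino, six pips on one half and none on the other; 76 x 38 x 14 mm, lying flat, pips up; this point is its centre, 7 mm above the table; z up, y across it, x along its length towards the six
- blank_three_mid (a point): ivory domino, none on one half and three pips in a diagonal on the other; 76 x 38 x 14 mm, lying flat, pips up; this point is its centre, 7 mm above the table; z up, y across it, x along its length towards the three
- pill_organizer: blue plastic weekly pill organizer with seven small lids, 38 x 170 x 26 mm, long along its y, loose, to be left alone; origin under its centre
- beaker: clear acrylic beaker, 68 mm across, 85 mm high, loose, to be left alone; origin under its centre
- spectacle_case: tortoiseshell spectacle case, 150 x 56 x 34 mm, long along its x, loose, to be left alone; origin under its centre
Things that resemble listed ones, but are neither listed nor needed, are in the scene too. Leave any yellow look-alike of the part that bears six_one_mid alone. What is shaped like the part that bears blank_three_mid but yellow is not meant.

How it is judged:
At the end, for the whole second after the job is handed in: Line, robot's left to right: 3-1, 1-6, 6-6 (crosswise), 6-0, 0-3. Neighbours' centres 54-77 mm apart at the double six, 73-96 mm elsewhere (touching: 57, 76), each within 13 mm sideways and 0.2 rad of its neighbour's line; all four flat on the table, pips up, at rest (y of six_one_mid in the frame of double_six_mid between 0.054 and 0.077 m and x of six_one_mid in the frame of double_six_mid between -0.013 and 0.013 m and x of double_six_mid in the frame of six_one_mid above 0.04 m and angle between the x axis of each of six_one_mid, six_blank_mid and the y axis of double_six_mid, either way round below 0.2 rad and y of six_blank_mid in the frame of double_six_mid between -0.077 and -0.054 m and x of six_blank_mid in the frame of double_six_mid between -0.013 and 0.013 m and x of double_six_mid in the frame of six_blank_mid above 0.04 m and x of one_three_mid in the frame of six_one_mid between -0.096 and -0.073 m and y of one_three_mid in the frame of six_one_mid between -0.013 and 0.013 m and x of six_one_mid in the frame of one_three_mid below -0.06 m and angle between the x axis of one_three_mid and the x axis of six_one_mid, either way round below 0.2 rad and x of blank_three_mid in the frame of six_blank_mid between -0.096 and -0.073 m and y of blank_three_mid in the frame of six_blank_mid between -0.013 and 0.013 m and x of six_blank_mid in the frame of blank_three_mid below -0.06 m and angle between the x axis of blank_three_mid and the x axis of six_blank_mid, either way round below 0.2 rad and height (world z) of each of six_one_mid, one_three_mid, six_blank_mid, blank_three_mid below 0.0105 m and angle between each of six_one_mid, one_three_mid, six_blank_mid, blank_three_mid's own z axis and vertical below 0.12 rad and linear speed of each of six_one, one_three, six_blank, blank_three below 0.01 m/s).
It fails at once if the double six is shifted by more than 15 mm (distance of double_six_mid from where it was at the start of the episode above 0.015 m).
It fails at once if the pill organizer is shifted by more than 20 mm or tipped (distance of pill_organizer from where it was at the start of the episode above 0.02 m or angle between pill_organizer's own z axis and vertical above 0.35 rad).
It fails at once if the beaker is shifted by more than 20 mm or tipped (distance of beaker from where it was at the start of the episode above 0.02 m or angle between beaker's own z axis and vertical above 0.35 rad).
It fails at once if the spectacle case is shifted by more than 20 mm or tipped (distance of spectacle_case from where it was at the start of the episode above 0.02 m or angle between spectacle_case's own z axis and vertical above 0.35 rad).
It also fails if it takes over 99 s, if anything falls off the work surface, if the arm or the gripper's body presses on something with over 40 N, if the wrist force passes 120 N, or if a joint passes its speed limit or range.

## Working session

There is one attempt and no reset: what is moved stays moved. The work goes in short steps, Python scripts to look and compute and a shell command to move; the robot and the scene stay as the last step left them, time stands still between calls to the robot, and variables do not carry over. Pictures are saved under pics/ and viewed, at most 14 in all, crops included, and the job is handed in when it is done.

```bash
mkdir -p pics; python3 - <<'E'
from bench import r, read_camera, camera_info
import cv2,numpy as np
for n in("scene","side","wrist"):
    im=read_camera(n); cv2.imwrite(f"pics/{n}0.png",im[:,:,::-1])
    print(n,{k:np.round(v,3).tolist() for k,v in camera_info(n).items()})
s=r.get_state();print({k:np.round(v,3).tolist() for k,v in s.items()})
E
```

```text
scene {'intrinsics': [[397.177, 0.0, 286.646], [0.0, 397.177, 208.955], [0.0, 0.0, 1.0]], 'R': [[0.007, 1.0, 0.013], [0.745, 0.004, -0.667], [-0.667, 0.014, -0.745]], 't': [0.017, -0.384, 1.451]}
side {'intrinsics': [[474.157, 0.0, 282.611], [0.0, 474.157, 205.181], [0.0, 0.0, 1.0]], 'R': [[0.858, -0.513, -0.006], [-0.335, -0.551, -0.764], [0.389, 0.658, -0.645]], 't': [-0.458, 0.172, 1.03]}
wrist {'intrinsics': [[341.299, 0.0, 285.913], [0.0, 341.299, 213.533], [0.0, 0.0, 1.0]], 'hand_eye': [[0.001, -0.962, -0.271, 0.079], [1.0, 0.001, -0.0, -0.0], [0.0, -0.271, 0.962, 0.02], [0.0, 0.0, 0.0, 1.0]]}
{'time_s': 0.15, 'q': [-0.15, 0.207, 1.543, -0.0, 1.393, -0.151], 'joint_velocities': [0.0, -0.001, -0.004, -0.0, -0.001, -0.0], 'joint_torque': [0.0, -37.131, -28.181, 0.07, 0.033, -0.0], 'tcp_pos': [0.575, 0.0, 0.404], 'tool_rot': [-3.14, -0.0, 1.571], 'force': [0.278, -1.243, -0.634], 'torque': [0.033, -0.035, -0.003], 'grasp_force': 0.0, 'grip_width': 0.999}
```

View pics/scene0.png

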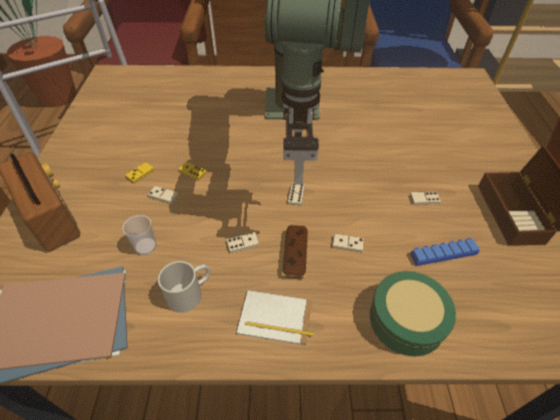

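View pics/wrist0.png

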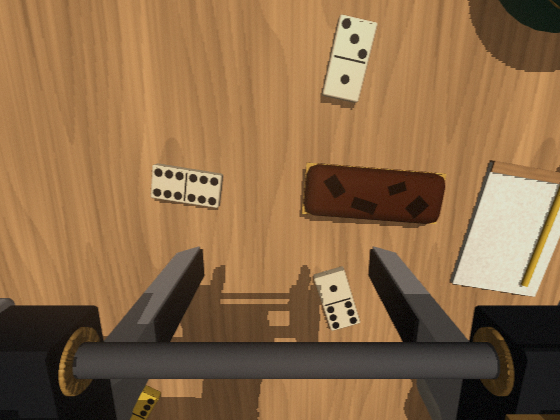

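```bash
cat > h.py <<'E'
from bench import r, read_camera, camera_info
import cv2,numpy as np
from scipy.spatial.transform import Rotation as Ro
def cam(n):
    """picture, K, camera-to-world rotation, centre"""
    c=camera_info(n); K=np.array(c["intrinsics"])
    if n=="wrist":
        s=r.get_state(); T=np.eye(4); T[:3,:3]=Ro.from_euler("xyz",s["tool_rot"]).as_matrix(); T[:3,3]=s["tcp_pos"]
        T=T@np.array(c["hand_eye"]); R,C=T[:3,:3],T[:3,3]
    else: R=np.array(c["R"]).T; C=-R@np.array(c["t"])
    return read_camera(n),K,R,C
def cast(uv,K,R,C,z=.014):
    uv=np.atleast_2d(uv).astype(float)
    d=np.c_[uv,np.ones(len(uv))]@np.linalg.inv(K).T@R.T
    return (C+d*((z-C[2])/d[:,2:]))[:,:2]
def ivory(im,amin=60,amax=9000):
    hsv=cv2.cvtColor(im,cv2.COLOR_RGB2HSV)
    m=cv2.inRange(hsv,(10,0,140),(45,85,255)); m=cv2.morphologyEx(m,cv2.MORPH_CLOSE,np.ones((5,5)))
    cs,_=cv2.findContours(m,cv2.RETR_EXTERNAL,cv2.CHAIN_APPROX_NONE)
    return [c[:,0] for c in cs if amin<cv2.contourArea(c)<amax]
def find(n,lo=.05,hi=.1):
    """pixel, world centre, sizes, length angle of each domino-sized ivory blob"""
    im,K,R,C=cam(n); out=[]
    for c in ivory(im):
        p=cast(c,K,R,C); o=p.mean(0)
        (x,y),(w,h),a=cv2.minAreaRect(((p-o)*1000).astype(np.float32)); a=np.radians(a)
        if w<h: w,h,a=h,w,a+np.pi/2
        if lo*1000<w<hi*1000 and 25<h<60:
            a=(a+np.pi/2)%np.pi-np.pi/2
            out.append((c.mean(0).round(),o+np.array([x,y])/1000,w,h,a))
            print(n,c.mean(0).round(),"xy",out[-1][1].round(4),"size %.0f %.0f ang %.3f"%(w,h,a))
    return im,out
E
python3 - <<'E'
from h import *
im,o=find("scene"); find("wrist")
rows=[]
for c in o[:8]:
    u,v=c[0].astype(int); rows.append(cv2.resize(im[max(0,v-20):v+20,u-25:u+25],(250,200),interpolation=cv2.INTER_CUBIC))
while len(rows)%3: rows.append(rows[0]*0)
cv2.imwrite("pics/crop1.png",np.vstack([np.hstack(rows[i:i+3]) for i in range(0,len(rows),3)])[:600,:,::-1])
E
```

```text
scene [348. 242.] xy [0.6394 0.135 ] size 75 42 ang 1.388
scene [242. 242.] xy [ 0.6399 -0.1338] size 76 44 ang -1.253
scene [523. 220.] xy [0.5647 0.6186] size 68 54 ang 0.030
scene [425. 198.] xy [0.4815 0.3723] size 75 43 ang -1.565
scene [161. 194.] xy [ 0.4698 -0.3721] size 74 40 ang 1.211
scene [296. 194.] xy [0.4675 0.0064] size 80 38 ang -0.163
wrist [336. 297.] xy [ 0.6348 -0.1316] size 80 37 ang -1.255
wrist [185. 185.] xy [0.4631 0.0074] size 75 39 ang -0.158
wrist [349.  57.] xy [0.6359 0.1356] size 75 37 ang 1.368
```

View pics/crop1.png

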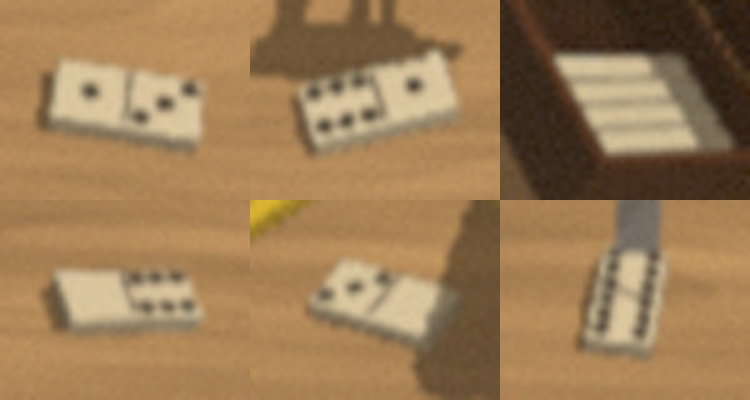

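The double six is at scene (296,194), the six‑one at (242,242), the one‑three at (348,242), the six‑blank at (425,198) and the blank‑three at (161,194). All of these are ivory. The yellow look‑alikes at about (140,172) and (192,170), and the tiles in the box at (523,220), stay where they are. I start with the six‑one, since the crop clearly shows six pips and one pip on ivory.

```bash
cat >> h.py <<'E'
def go(x,y,z,yaw):
    """turn (units of the rows) and then the shift in mm along the turned tool axes"""
    s=r.get_state(); p=s["tcp_pos"]; w=s["tool_rot"][2]
    t=-((yaw-w+np.pi/2)%np.pi-np.pi/2); f=w-t; d=np.array([x,y,z])-p
    print("t %.2f turn %.4f"%(s["time_s"],t/np.pi),"shift units x %.3f y %.3f z %.3f"%tuple(np.array([d[0]*np.cos(f)+d[1]*np.sin(f),d[0]*np.sin(f)-d[1]*np.cos(f),-d[2]])/.04),"tilt",np.round(s["tool_rot"][:2],3))
E
python3 -c "
from h import *
go(.6348,-.1316,.30,-1.255)"
```

```text
t 0.25 turn -0.1005 shift units x -3.593 y 0.403 z 2.603 tilt [-3.141 -0.   ]
```

```bash
python3 -m inch '[[[0,0,0],-0.034,65],[[0,0,0],-0.033,65],[[0,0,0],-0.033,65],[[-0.6,0.07,0.43],0,65],[[-0.6,0.07,0.43],0,65],[[-0.6,0.07,0.43],0,65],[[-0.6,0.07,0.43],0,65],[[-0.6,0.07,0.44],0,65],[[-0.6,0.05,0.44],0,65],[[0,0,0],0,65],[[0,0,0],0,65]]' 30; python3 - <<'E'
from h import *
im,o=find("wrist"); cv2.imwrite("pics/w1.png",im[:,:,::-1])
for c in o: go(*c[1],.2,c[4])
E
```

```text
time_s: 1.35
tcp_pos: [0.6345, -0.1322, 0.2999]
tool_rot: [-3.14, -0.002, 1.884]
force: [-0.6, 0.1, 0.5]
grip_width: 0.65
grasp_force: 0.0
wrist [287. 220.] xy [ 0.6353 -0.1341] size 76 37 ang -1.256
t 1.40 turn -0.0002 shift units x -0.064 y -0.003 z 2.521 tilt [ 3.142e+00 -1.000e-03]
```

View pics/w1.png

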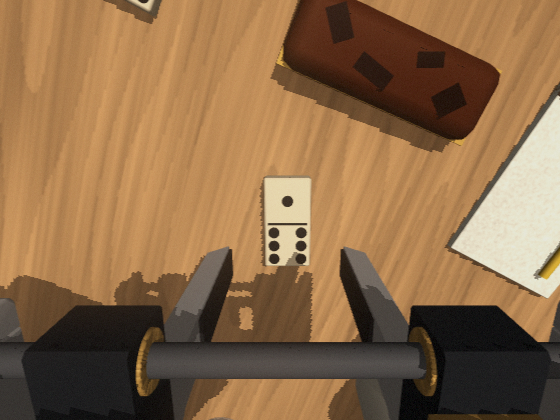

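The picture shows the six‑one at (287,220), square between the fingers, with the one on top and the six nearest the camera. I go down and grip.

```bash
python3 -m inch '[[[-0.06,0,0.6],0,65],[[0,0,0.6],0,65],[[0,0,0.6],0,65],[[0,0,0.45],0,65],[[0,0,0.2],0,65],[[0,0,0],0,65],[[0,0,0],0,0],[[0,0,0],0,0],[[0,0,0],0,0],[[0,0,0],0,0],[[0,0,0],0,0],[[0,0,0],0,0],[[0,0,-0.4],0,0],[[0,0,-0.7],0,0],[[0,0,-0.7],0,0],[[0,0,-0.7],0,0],[[0,0,0],0,0]]' 30; python3 -c "
from h import *
go(.4727,.0686,.30,1.413)"
```

```text
time_s: 3.1
tcp_pos: [0.6372, -0.1349, 0.3084]
tool_rot: [3.134, 0.006, 1.885]
force: [0.5, 0.2, -0.0]
grip_width: 0.4
grasp_force: 30.0
t 3.10 turn 0.1502 shift units x 4.379 y -4.860 z 0.211 tilt [3.134 0.006]
```

```bash
python3 -m inch '[[[0,0,0],0.0375,0],[[0,0,0],0.0375,0],[[0,0,0],0.0375,0],[[0,0,0],0.0375,0],[[0.54,-0.6,0],0,0],[[0.54,-0.6,0],0,0],[[0.54,-0.6,0],0,0],[[0.54,-0.6,0],0,0],[[0.54,-0.6,0],0,0],[[0.54,-0.6,0],0,0],[[0.54,-0.6,0],0,0],[[0.54,-0.6,0],0,0],[[0,0,0.5],0,0],[[0,0,0.5],0,0],[[0,0,0],0,0],[[0,0,0],0,0]]'; python3 - <<'E'
from h import *
im,o=find("wrist"); cv2.imwrite("pics/w2.png",im[:,:,::-1])
go(.4727,.0686,.204,1.413)
E
```

```text
time_s: 4.7
tcp_pos: [0.4724, 0.0664, 0.2619]
tool_rot: [-3.139, 0.0, 1.414]
force: [0.0, 0.2, -0.1]
grip_width: 0.4
grasp_force: 30.0
wrist [283. 258.] xy [0.4684 0.0494] size 86 49 ang 1.408
wrist [526.  91.] xy [0.6361 0.1357] size 74 38 ang 1.368
t 4.75 turn 0.0001 shift units x 0.056 y -0.015 z 1.467 tilt [-3.141  0.   ]
```

View pics/w2.png

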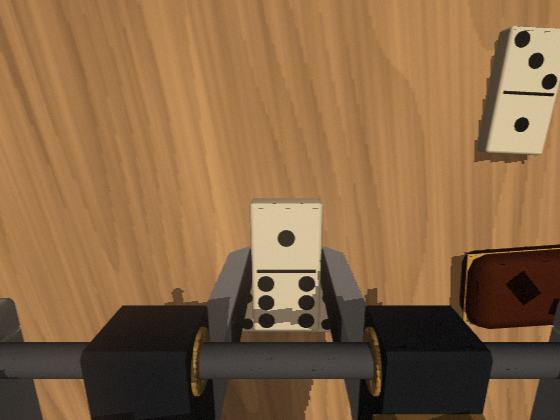

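The six‑one is held squarely at about (287,265), with the one end at row 204. I check its offset along the tool before lowering.

```bash
python3 - <<'E'
from h import *
s=r.get_state(); im,K,R,C=cam("wrist")
p=cast([[286,205],[286,271],[286,328]],K,R,C,s["tcp_pos"][2]-.202+.014)-s["tcp_pos"][:2]
w=s["tool_rot"][2]; print((p@np.array([[np.cos(w),np.sin(w)],[np.sin(w),-np.cos(w)]]).T).round(4))
E
```

```text
[[ 0.0366 -0.0005]
 [ 0.0001 -0.0005]
 [-0.0349 -0.0005]]
```

```bash
python3 -m inch '[[[0.05,0,0.5],0,0],[[0,0,0.4],0,0],[[0,0,0.3],0,0],[[0,0,0.2],0,0],[[0,0,0.07],0,0],[[0,0,0],0,0],[[0,0,0],0,0]]'; python3 -c "
from h import *
go(.4727,.0686,.203,1.413)"
```

```text
time_s: 5.5
tcp_pos: [0.4736, 0.0683, 0.2044]
tool_rot: [3.14, -0.0, 1.414]
force: [0.2, 0.4, -1.5]
grip_width: 0.4
grasp_force: 30.0
t 5.50 turn 0.0002 shift units x 0.003 y -0.024 z 0.035 tilt [ 3.14 -0.  ]
```

```bash
python3 -m inch '[[[0,0,0.04],0,0],[[0,0,0],0,62],[[0,0,0],0,62],[[0,0,0],0,62],[[0,0,0],0,62],[[0,0,-0.3],0,62],[[0,0,-0.7],0,62],[[0,0,-0.7],0,62],[[0,0,-0.7],0,62],[[0,0,0],0,62],[[0,0,0],0,62]]'; python3 - <<'E'
from h import *
im,o=find("wrist"); cv2.imwrite("pics/w3.png",im[:,:,::-1])
go(.636,.1357,.30,1.368)
E
```

```text
time_s: 6.6
tcp_pos: [0.4733, 0.0684, 0.2992]
tool_rot: [3.139, -0.0, 1.414]
force: [-0.4, 0.2, -0.2]
grip_width: 0.615
grasp_force: 0.0
wrist [489.  97.] xy [0.6356 0.1358] size 75 37 ang 1.366
t 6.65 turn 0.0146 shift units x 2.470 y 3.659 z -0.051 tilt [-3.141  0.   ]
```

```bash
python3 -m inch '[[[0,0,0],0.0146,62],[[0.41,0.61,0],0,62],[[0.41,0.61,0],0,62],[[0.41,0.61,0],0,62],[[0.41,0.61,0],0,62],[[0.41,0.61,0],0,62],[[0.42,0.61,0],0,62],[[0,0,0],0,62],[[0,0,0],0,62]]' 30; python3 - <<'E'
from h import *
im,o=find("wrist"); cv2.imwrite("pics/w4.png",im[:,:,::-1])
for c in o: go(*c[1],.202,c[4])
E
```

```text
time_s: 7.55
tcp_pos: [0.6358, 0.1357, 0.2957]
tool_rot: [-3.137, 0.001, 1.368]
force: [0.5, 0.7, -0.9]
grip_width: 0.622
grasp_force: 0.0
wrist [531. 317.] xy [0.818  0.0034] size 55 38 ang -0.198
wrist [289. 216.] xy [0.6368 0.1368] size 76 37 ang 1.371
t 7.60 turn 0.4985 shift units x 5.128 y 2.337 z 2.353 tilt [-3.137e+00  1.000e-03]
t 7.60 turn -0.0010 shift units x 0.041 y 0.028 z 2.353 tilt [-3.137e+00  1.000e-03]
```

View pics/w4.png

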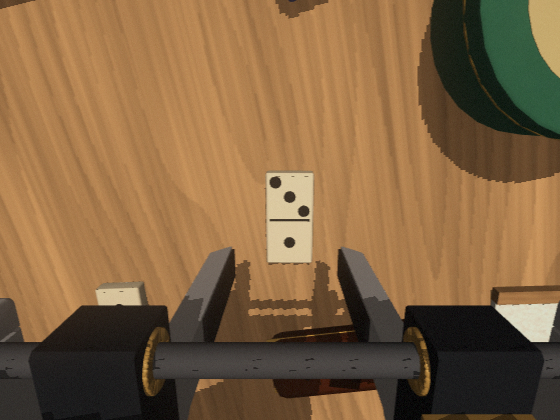

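The one‑three sits at (289,216), centred between the fingers. The placed six‑one shows at (120,295), and the case lies low and clear of the fingers.

```bash
python3 -m inch '[[[0.04,0.02,0.6],0,62],[[0,0,0.6],0,62],[[0,0,0.6],0,62],[[0,0,0.4],0,62],[[0,0,0.15],0,62],[[0,0,0],0,62],[[0,0,0],0,0],[[0,0,0],0,0],[[0,0,0],0,0],[[0,0,0],0,0],[[0,0,0],0,0],[[0,0,-0.4],0,0],[[0,0,-0.7],0,0],[[0,0,-0.7],0,0],[[0,0,-0.7],0,0],[[0,0,0],0,0]]' 30; python3 -c "
from h import *
go(.4854,.1481,.27,1.413)"
```

```text
time_s: 9.2
tcp_pos: [0.6394, 0.1373, 0.3103]
tool_rot: [3.132, -0.003, 1.368]
force: [-0.5, -1.5, 0.1]
grip_width: 0.399
grasp_force: 30.0
t 9.20 turn -0.0143 shift units x -0.338 y -3.845 z 1.007 tilt [ 3.132e+00 -3.000e-03]
```

```bash
python3 -m inch '[[[0,0,0],-0.0143,0],[[-0.05,-0.55,0],0,0],[[-0.05,-0.55,0],0,0],[[-0.05,-0.55,0],0,0],[[-0.05,-0.55,0],0,0],[[-0.05,-0.55,0],0,0],[[-0.05,-0.55,0],0,0],[[-0.04,-0.55,0],0,0],[[0,0,0.5],0,0],[[0,0,0.5],0,0],[[0,0,0],0,0],[[0,0,0],0,0]]'; python3 - <<'E'
from h import *
im,o=find("scene"); cv2.imwrite("pics/s2.png",cv2.resize(im[120:280,180:460],(784,448))[:,:,::-1])
cv2.imwrite("pics/w5.png",cam("wrist")[0][:,:,::-1])
go(.4854,.1481,.203,1.413)
E
```

```text
time_s: 10.4
tcp_pos: [0.4829, 0.1478, 0.2635]
tool_rot: [-3.139, 0.001, 1.413]
force: [0.5, -0.4, -0.9]
grip_width: 0.401
grasp_force: 30.0
scene [523. 220.] xy [0.5647 0.6186] size 68 54 ang 0.030
scene [425. 198.] xy [0.4815 0.3725] size 75 43 ang -1.565
scene [163. 194.] xy [ 0.4712 -0.369 ] size 81 40 ang 1.211
t 10.50 turn -0.0001 shift units x 0.011 y 0.039 z 1.546 tilt [ 3.141 -0.   ]
```

View pics/s2.png

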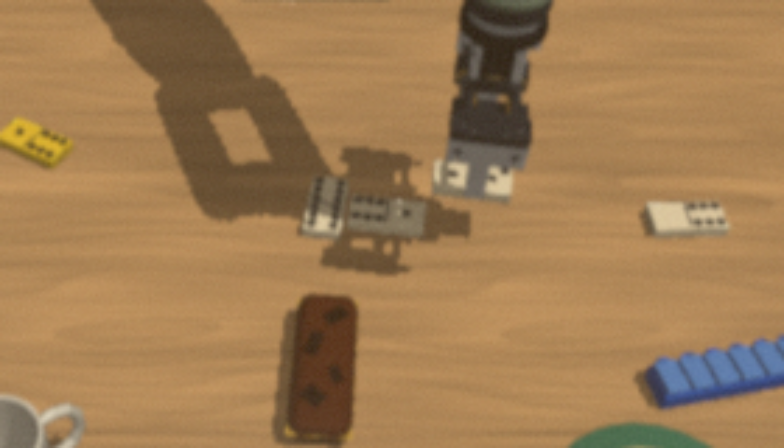

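The six‑one lies next to the double six at crop (387,215) with a small gap. The held one‑three is at (472,180), above its place. I lower it and release.

```bash
python3 -m inch '[[[0.01,0.04,0.5],0,0],[[0,0,0.45],0,0],[[0,0,0.3],0,0],[[0,0,0.2],0,0],[[0,0,0.08],0,0],[[0,0,0.02],0,0],[[0,0,0],0,0],[[0,0,0],0,0]]'; python3 -c "
from h import *
go(.4854,.1481,.203,1.413)"
```

```text
time_s: 11.3
tcp_pos: [0.4853, 0.1481, 0.2049]
tool_rot: [-3.141, 0.001, 1.413]
force: [-7.3, -0.5, 17.2]
grip_width: 0.401
grasp_force: 30.0
t 11.30 turn 0.0001 shift units x 0.000 y 0.001 z 0.048 tilt [-3.141e+00  1.000e-03]
```

```bash
python3 -m inch '[[[0,0,0],0,62],[[0,0,0],0,62],[[0,0,0],0,62],[[0,0,0],0,62],[[0,0,-0.3],0,62],[[0,0,-0.7],0,62],[[0,0,-0.7],0,62],[[0,0,-0.7],0,62],[[0,0,0],0,62],[[0,0,0],0,62]]'; python3 - <<'E'
from h import *
im,o=find("wrist")
go(.478,.3725,.30,1.571)
for c in o: go(*c[1],.30,c[4])
E
```

```text
time_s: 12.3
tcp_pos: [0.4852, 0.148, 0.2992]
tool_rot: [3.14, -0.001, 1.413]
force: [-0.1, 1.0, -0.5]
grip_width: 0.622
grasp_force: 0.0
t 12.35 turn -0.0504 shift units x 5.614 y -0.165 z -0.052 tilt [-3.141  0.   ]
```

```bash
python3 -m inch '[[[0,0,0],-0.025,62],[[0,0,0],-0.025,62],[[0.8,-0.02,0],0,62],[[0.8,-0.02,0],0,62],[[0.8,-0.02,0],0,62],[[0.8,-0.02,0],0,62],[[0.8,-0.02,0],0,62],[[0.8,-0.02,0],0,62],[[0.8,-0.02,0],0,62],[[0,0,0],0,62],[[0,0,0],0,62]]' 30; python3 - <<'E'
from h import *
im,o=find("wrist"); cv2.imwrite("pics/w6.png",im[:,:,::-1])
for c in o: go(*c[1],.202,c[4])
find("scene")
E
```

```text
time_s: 13.45
tcp_pos: [0.4788, 0.372, 0.2962]
tool_rot: [-3.138, 0.002, 1.571]
force: [-0.1, 0.2, -0.8]
grip_width: 0.625
grasp_force: 0.0
wrist [284. 215.] xy [0.4763 0.3738] size 76 37 ang -1.524
t 13.50 turn -0.0151 shift units x 0.066 y -0.065 z 2.362 tilt [-3.139e+00  2.000e-03]
scene [523. 220.] xy [0.5647 0.6191] size 68 55 ang 0.030
scene [425. 198.] xy [0.4815 0.3725] size 75 43 ang -1.565
scene [162. 194.] xy [ 0.4716 -0.3695] size 80 41 ang 1.227
```

View pics/w6.png

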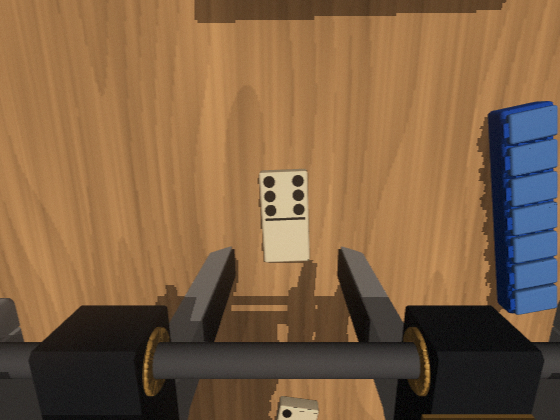

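The six‑blank sits at (284,215), turned slightly, with the six farther from the robot base. The organizer is well clear at (525,210).

```bash
python3 -m inch '[[[0,0,0],-0.015,62],[[0.06,-0.06,0.6],0,62],[[0,0,0.6],0,62],[[0,0,0.6],0,62],[[0,0,0.4],0,62],[[0,0,0.15],0,62],[[0,0,0],0,62],[[0,0,0],0,0],[[0,0,0],0,0],[[0,0,0],0,0],[[0,0,0],0,0],[[0,0,0],0,0],[[0,0,-0.4],0,0],[[0,0,-0.7],0,0],[[0,0,-0.7],0,0],[[0,0,-0.7],0,0],[[0,0,0],0,0]]' 30; python3 -c "
from h import *
go(.4533,-.0538,.30,1.413)"
```

```text
time_s: 15.25
tcp_pos: [0.4787, 0.3753, 0.31]
tool_rot: [3.132, -0.005, 1.617]
force: [1.2, 1.1, 0.1]
grip_width: 0.402
grasp_force: 30.0
t 15.25 turn 0.0650 shift units x -10.695 y 1.060 z 0.249 tilt [ 3.132 -0.005]
```

```bash
python3 -m inch '[[[0,0,0],0.0325,0],[[0,0,0],0.0325,0],[[-0.76,0.075,0],0,0],[[-0.76,0.075,0],0,0],[[-0.76,0.075,0],0,0],[[-0.76,0.075,0],0,0],[[-0.76,0.075,0],0,0],[[-0.76,0.075,0],0,0],[[-0.76,0.075,0],0,0],[[-0.76,0.075,0],0,0],[[-0.76,0.075,0],0,0],[[-0.76,0.075,0],0,0],[[-0.76,0.075,0],0,0],[[-0.76,0.075,0],0,0],[[-0.76,0.075,0],0,0],[[-0.76,0.075,0],0,0]]'; python3 -m inch '[[[0,0,0],0,0],[[0,0,0],0,0]]'; python3 - <<'E'
from h import *
im,o=find("wrist"); cv2.imwrite("pics/w7.png",im[:,:,::-1])
go(.4533,-.0538,.203,1.413)
E
```

```text
time_s: 16.85
tcp_pos: [0.4508, -0.0536, 0.3034]
tool_rot: [-3.14, -0.0, 1.413]
force: [0.3, -0.9, -1.3]
grip_width: 0.397
grasp_force: 30.0
time_s: 17.05
tcp_pos: [0.4511, -0.0528, 0.3036]
tool_rot: [-3.14, -0.001, 1.411]
force: [0.3, -0.1, -0.4]
grip_width: 0.398
grasp_force: 30.0
wrist [285. 254.] xy [ 0.4445 -0.0869] size 100 58 ang 1.408
wrist [290. 143.] xy [0.4623 0.0063] size 75 37 ang -0.159
wrist [291.  53.] xy [0.4732 0.0669] size 73 37 ang 1.415
t 17.10 turn -0.0002 shift units x -0.031 y 0.059 z 2.515 tilt [-3.14e+00 -1.00e-03]
```

View pics/w7.png

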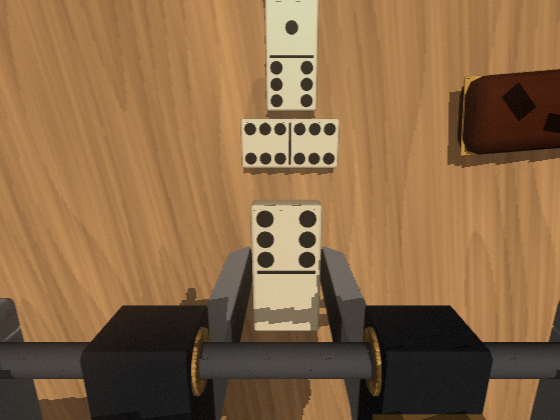

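The double six at (290,143) and the six‑one behind it are aligned with a small gap. The six‑blank is held centred with its six facing the double six. I lower it.

```bash
python3 -m inch '[[[-0.05,0.04,0.6],0,0],[[0,0,0.6],0,0],[[0,0,0.6],0,0],[[0,0,0.4],0,0],[[0,0,0.2],0,0],[[0,0,0.07],0,0],[[0,0,0.02],0,0],[[0,0,0],0,0]]'; python3 -c "
from h import *
go(.4527,-.0545,.203,1.413)"
```

```text
time_s: 17.9
tcp_pos: [0.4525, -0.0537, 0.2055]
tool_rot: [-3.139, -0.001, 1.414]
force: [-2.7, -0.2, 4.6]
grip_width: 0.394
grasp_force: 30.0
t 17.90 turn 0.0004 shift units x -0.020 y 0.009 z 0.063 tilt [-3.139e+00 -1.000e-03]
```

```bash
python3 -m inch '[[[0,0,0.02],0,0],[[0,0,0],0,62],[[0,0,0],0,62],[[0,0,0],0,62],[[0,0,0],0,62],[[0,0,-0.3],0,62],[[0,0,-0.7],0,62],[[0,0,-0.7],0,62],[[0,0,-0.7],0,62],[[0,0,-0.3],0,62],[[0,0,0],0,62]]'; python3 - <<'E'
from h import *
im,o=find("wrist"); go(.468,-.371,.31,1.215)
E
```

```text
time_s: 19.0
tcp_pos: [0.4537, -0.0551, 0.3142]
tool_rot: [3.136, 0.001, 1.413]
force: [0.3, -0.8, -0.4]
grip_width: 0.62
grasp_force: 0.0
wrist [282. 211.] xy [ 0.4515 -0.0541] size 75 37 ang 1.413
wrist [283. 139.] xy [0.4623 0.0063] size 75 36 ang -0.158
wrist [284.  52.] xy [0.4732 0.0672] size 74 37 ang 1.415
t 19.05 turn 0.0629 shift units x -7.277 y 3.104 z 0.062 tilt [3.14 0.  ]
```

```bash
python3 -m inch '[[[0,0,0],0.0315,62],[[0,0,0],0.0315,62],[[-0.73,0.31,0],0,62],[[-0.73,0.31,0],0,62],[[-0.73,0.31,0],0,62],[[-0.73,0.31,0],0,62],[[-0.73,0.31,0],0,62],[[-0.73,0.31,0],0,62],[[-0.73,0.31,0],0,62],[[-0.73,0.31,0],0,62],[[-0.73,0.31,0],0,62],[[-0.73,0.31,0],0,62],[[0,0,0],0,62],[[0,0,0],0,62]]' 30; python3 - <<'E'
from h import *
im,o=find("wrist"); cv2.imwrite("pics/w8.png",im[:,:,::-1])
for c in o: go(*c[1],.202,c[4])
E
```

```text
time_s: 20.45
tcp_pos: [0.4666, -0.3717, 0.3095]
tool_rot: [-3.138, -0.002, 1.213]
force: [-0.3, -0.3, 0.1]
grip_width: 0.623
grasp_force: 0.0
wrist [289. 213.] xy [ 0.468  -0.3711] size 76 37 ang 1.219
t 20.50 turn -0.0013 shift units x 0.007 y 0.030 z 2.694 tilt [-3.138e+00 -2.000e-03]
```

View pics/w8.png

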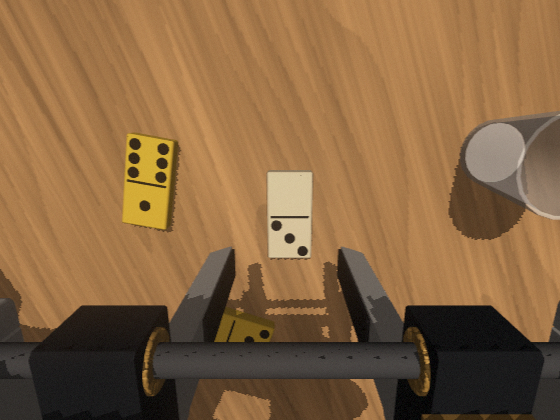

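The ivory blank‑three is at (289,213). The yellow pieces at (148,180) and (245,325) and the beaker at (495,155) are clear of the fingers.

```bash
python3 -m inch '[[[0.01,0.03,0.7],0,62],[[0,0,0.7],0,62],[[0,0,0.7],0,62],[[0,0,0.4],0,62],[[0,0,0.17],0,62],[[0,0,0],0,62],[[0,0,0],0,0],[[0,0,0],0,0],[[0,0,0],0,0],[[0,0,0],0,0],[[0,0,0],0,0],[[0,0,-0.4],0,0],[[0,0,-0.7],0,0],[[0,0,-0.7],0,0],[[0,0,-0.7],0,0],[[0,0,0],0,0]]' 30; python3 -c "
from h import *
go(.439,-.134,.30,1.413)"
```

```text
time_s: 22.1
tcp_pos: [0.4699, -0.3731, 0.3106]
tool_rot: [3.133, 0.004, 1.215]
force: [0.2, 0.0, -0.9]
grip_width: 0.398
grasp_force: 30.0
t 22.10 turn -0.0631 shift units x 5.782 y -1.702 z 0.265 tilt [3.133 0.004]
```

```bash
python3 -m inch '[[[0,0,0],-0.0315,0],[[0,0,0],-0.0315,0],[[0.72,-0.21,0],0,0],[[0.72,-0.21,0],0,0],[[0.72,-0.21,0],0,0],[[0.72,-0.21,0],0,0],[[0.72,-0.21,0],0,0],[[0.72,-0.21,0],0,0],[[0.72,-0.21,0],0,0],[[0.72,-0.21,0],0,0],[[0,0,0],0,0],[[0,0,0],0,0]]'; python3 - <<'E'
from h import *
im,o=find("wrist"); cv2.imwrite("pics/w9.png",im[:,:,::-1])
go(.4389,-.1336,.203,1.413)
E
```

```text
time_s: 23.3
tcp_pos: [0.4382, -0.1332, 0.3045]
tool_rot: [-3.141, 0.0, 1.414]
force: [-0.7, -0.2, -0.1]
grip_width: 0.397
grasp_force: 30.0
wrist [288. 115.] xy [ 0.4513 -0.0551] size 74 37 ang 1.410
wrist [290.  27.] xy [0.4621 0.0053] size 75 35 ang -0.156
t 23.35 turn 0.0000 shift units x 0.010 y 0.009 z 2.544 tilt [-3.141  0.   ]
```

View pics/w9.png

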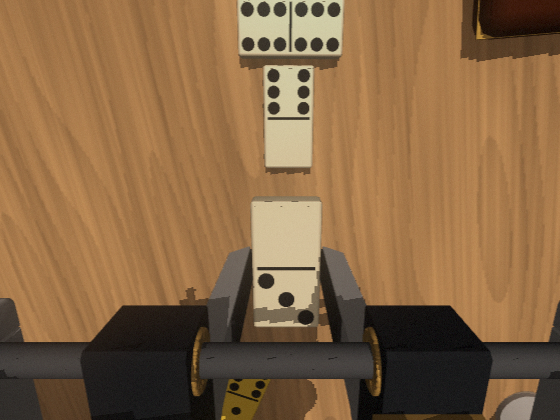

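The placed six‑blank is at (288,115), in line with the double six, and the held blank‑three is lined up behind it with its blank facing in. I lower and release.

```bash
python3 -m inch '[[[-0.02,0.01,0.6],0,0],[[0,0,0.6],0,0],[[0,0,0.6],0,0],[[0,0,0.4],0,0],[[0,0,0.2],0,0],[[0,0,0.1],0,0],[[0,0,0.04],0,0],[[0,0,0],0,0],[[0,0,0],0,62],[[0,0,0],0,62],[[0,0,0],0,62],[[0,0,0],0,62],[[0,0,-0.3],0,62],[[0,0,-0.7],0,62],[[0,0,-0.7],0,62],[[0,0,-0.7],0,62],[[0,0,-0.8],0,62],[[0,0,-0.8],0,62],[[0,0,-0.8],0,62],[[0,0,0],0,62]]'; python3 -m inch '[[[0.8,0,-0.3],0,62],[[0.8,0,-0.3],0,62],[[0.8,0,-0.3],0,62],[[0,0,0],0,62],[[0,0,0],0,62]]'; python3 - <<'E'
from h import *
im,o=find("wrist"); cv2.imwrite("pics/w10.png",im[:,:,::-1])
E
```

```text
time_s: 25.35
tcp_pos: [0.4402, -0.1352, 0.4014]
tool_rot: [3.131, 0.004, 1.413]
force: [0.6, -0.7, -0.3]
grip_width: 0.623
grasp_force: 0.0
time_s: 25.85
tcp_pos: [0.4536, -0.0393, 0.4311]
tool_rot: [-3.141, 0.001, 1.415]
force: [-0.5, 0.2, -0.2]
grip_width: 0.619
grasp_force: 0.0
```

View pics/w10.png

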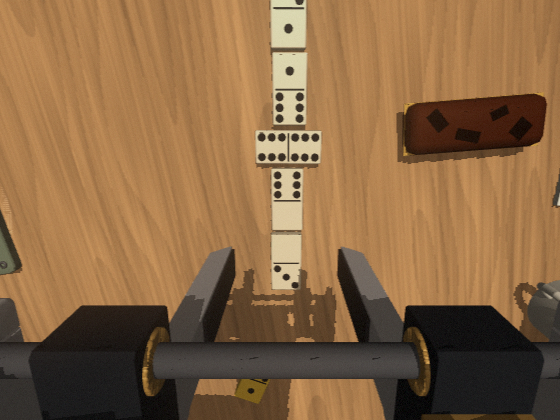

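The picture shows the whole line, 3‑1, 1‑6, 6‑6, 6‑0, 0‑3, straight along column 288 with gaps of about 5 px (roughly 5 mm). The case and the double six have not moved. I hand the job in.

```bash
python3 -c "
from bench import job
print(job.close_job())"
```

```text
the job is handed in; nothing more can be done
None
```

I laid all four dominoes in line with the double six (3‑1, 1‑6, 6‑6, 6‑0, 0‑3 from the robot's left) and handed the job in at about 26 s; the final picture shows them straight with gaps of roughly 5 mm, but the hand-in returned no verdict.

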